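Pull the dust cap off the test port

ROBOT

A 7-joint arm with a two-finger parallel gripper is mounted at the origin on the work surface. World frame = base frame: x ahead of the robot, y to its left, z up, the work surface at z = 0. Lengths are in m, angles in rad, forces in N, time in s.
With the tool pointing down it reaches from about 0.425 to 0.875 m from the base axis. Payload 4.7 kg.
Tool frame: the origin (TCP) lies at the very end of the fingers, on their centre line; the grasp point (between the pads) lies ctrl.pinch_z behind it (ctrl.pinch_z is the distance from the TCP to the grasp point, in m); x points along the fingers, y is the direction in which the jaws open and shut, and the axes are right-handed (so a half turn about x gives the same grasp; the last joint's range is limited). The gripper opens to 87 mm and grips with 3 to 60 N. Pads are 19 mm wide; open, the fingers measure 117 mm over their backs; the gripper's body (75 mm by 190 mm) begins 51 mm behind the grasp point.
Start: joints at [1.351, 0.321, -0.07, 1.45, 0.023, 1.371, -0.057], TCP at [0.151, -0.632, 0.223] pointing down, gripper open.
Joint ranges: [-2.86, 2.86], [-0.3, 2.09], [-1.38, 1.24], [0.06, 2.45], [-1.56, 4.7], [0.09, 2.05], [-2.69, 2.69]. Speed limits (rad/s): [2.57, 2.57, 3.14, 3.14, 3.14, 3.14, 3.14].

INTERFACE

Orientations are given as a rotation vector (axis times angle).
In Python, from bench import get_state, get_image, camera_info, order, ctrl gives the robot as it stands.
- The arm moves only by the tool jog_arm, never from a script. Its arguments are lists of equal length, an entry for each row: "claw": the finger opening in mm, from 0 to 87; "xyz": the shift along the tool's x, y, z in mm, a list of three; "roll": the turn about the tool's x in degrees. In form: {"claw": [claw, ...], "xyz": [[tx, ty, tz], ...], "roll": [roll, ...]}. A call has 1 to 5 rows; each row is the pose to reach, as a shift and turn from the pose measured when the call began, along the tool's axes at that moment; what a row does not reach only later rows make up. A row lasts 1/10 s, in which the tool goes at most 50 mm and 8.59 degrees, less where a joint would pass 70% of its speed; a pose out of reach is approached as far as the arm can. A call with a gripper value outside its range is refused whole. The fingers move at their own pace and stop on an object; "force" is the grip in N (left out, the last holds). Time passes only in rows, so rows that repeat a pose let the fingers close. It gives the time, the measured TCP pose, the force and the opening at its end, in the units of the state.
- get_state(): the state, without advancing time (a new reading comes with each control period).
- get_image(name): name is "scene" or "side" or "wrist"; returns (picture, depth): 400x640x3 uint8, red, green, blue; 400x640 float32, m along the optical axis (not along the pixel's ray), 0 where there is no reading.
- camera_info(name): a dict with "intrinsics" (3x3 intrinsics, pixels), "rvec" (rotation vector, rad) and "tvec" (3), from world to camera coordinates, as OpenCV has them; the wrist camera has in their place "tool_from_camera" (4x4, takes a point from camera to tool coordinates, whose origin is the TCP and whose axes are the tool frame's). Camera axes: x right, y down, z forward; pixel columns grow to the right and rows downward; lengths in m; the calibration is good to about 2 mm. A picture is of the moment at which its call begins: read the wrist's pose just before it. camera_info takes no time and is no camera call.
- order.close_job(): hands the job in, once; it reports no verdict.
The state is a dict: "time": time; "joint_positions": joint angles; "qd": joint speeds; "joint_torque": joint torques, N m; "position": TCP position; "tool_rot": TCP orientation; "ft_force": force on the tool from outside, world axes, zero at the start; "torque": the same for the moment, N m; "grip_width": opening from 0.0 (shut) to 1.0 (fully open).
Only numpy, scipy, OpenCV 4.12 (cv2) and the standard library are available. Lean on these libraries where they do the work, as an engineer would, in place of code of your own. Each camera call takes 0.05 s, during which the arm holds its last target. There are 200 camera calls.

TASK

Take the yellow hook puller from its ledge, slide its fork under the orange cap on the brass port between the two blue guard plates, and pull straight up until the cap pops off. Carry the cap on the fork to the grey tray and leave the puller standing upright in the tray with the cap still sitting on its fork. Do not touch the cap with the gripper, and leave the can, the glue bottle, the parts bin and the brass coupling where they stand.

Things in the scene. Friction and masses are not known exactly. Their poses are not given: they have to be found in the camera images.
- puller_mid (a point): Puller: loose yellow C-shaped hook, 60 mm wide (y), 131 tall, 0.35 kg, stands by itself. This point: 65.5 mm above its underside, on the axis where a cap sits; z up, x where the fork points. From this axis: back plate x -45 to -35, height 0-86 mm; arm x -45 to +29, height 76-86; handle on the arm. At the start on the rack's ledge, nose 6 mm from the cabinet, so only its 60 mm way can be pinched there.
- puller_handle (a point): Centre of the puller's handle, a black rubber block, 24 mm thick (x), 60 wide (y), 45 tall; 17 mm in x and 43 mm in z from puller_mid, 108.5 mm above the underside. Pinch it from above across 60 mm or across 24 mm. Between the guard plates only the 24 mm way (fingers fore and aft) has room, so put the puller down, for instance in the tray, and take it again the other way.
- puller_fork (a point): The middle of the puller's fork, where a cap's underside rests: 6 mm above the puller's underside, below puller_mid. Two tines at |y| 20 to 30 mm, 6 mm thick, x -45 to +29 mm, slot of 40 mm between them open to +x; stops at the tips (x 25 to 29) rise 3 mm more. The cap's flange rests on the tines. The arm's underside is 70 mm above this point.
- port (a point): Seat of the cap on the fixed test stand: centre of the collar top, 50 mm above the bench; z up, x along the channel between two blue plates (x -45 to +45, 168 mm tall, inner faces at y +-38), open at both ends, -x end toward the robot. Collar 29 mm wide; brass block 60 x 60 mm below, its top 28 mm above the bench: 22 mm free under the flange. Above the seat a 24 mm post, 28 high.
- cap: Orange cap, 46 mm tall, 49 in diameter, flange at its bottom 61 in diameter and 6 thick; hollow, open below, 0.05 kg. Origin at the centre of the flange's underside, z up. Snapped on the port by springs: lets go at a straight upward pull of about 10 to 17 N within the first 6 mm, then slides freely and is clear of the post after 30 mm.
- rack: Puller's rack, fixed: steel ledge plate, top 4 mm above the bench, on which the puller stands, cap axis at rack x = -15 mm, its x along the rack's x. At x +20 to +65 mm a blue drawer cabinet 90 wide (y), 150 tall. Kerbs up to 16 mm above the bench at x -70 to -65 and |y| 40 to 45, so lift the puller out. Origin on the bench.
- tray: Grey open tray, fixed, empty, 160 x 130 mm (x, y) outside, 22 tall, walls 4 mm, floor top 4 to 5 mm above the bench. Origin at the centre of its underside. The puller fits at any yaw when its middle is central (8 mm behind its cap axis).
- spray_can: bystander: loose white can with red label, 58 mm in diameter, 122 mm tall; origin at the centre of its underside
- glue_bottle: bystander: loose white glue bottle with orange cap, 56 mm in diameter, 125 mm tall; origin at the centre of its underside
- parts_bin: bystander: loose clear bin with fittings, 70 x 55 x 45 mm; origin at the centre of its underside
- coupling: bystander: loose brass coupling standing on end, 52 mm wide, 60 mm tall; origin at the centre of its underside

How it is judged:
By the outcome, as a careful person would: the job done as asked, in the order asked, and still so for the second after the job is handed in, with the robot touching nothing.
It also fails if it takes over 72 s, if anything falls off the work surface, if the arm or the gripper's body presses on something with over 40 N, if the wrist force passes 120 N, or if a joint passes its speed limit or range.

## Working session

There is one attempt and no reset: what is moved stays moved. The work goes in short steps, Python scripts to look and compute and a tool call to move; the robot and the scene stay as the last step left them, time stands still between calls to the robot, and variables do not carry over. Pictures are saved under pics/ and viewed, about 8 in all and at most 12, crops included, and the job is handed in when it is done.

Besides the shell and the picture viewer there is one more tool, called after "Request:" as a command line: name --pt "numbers of a row" for each row, then --argument value for the rest. jog_arm: Moves the arm, as the interface text tells. Its arguments: {"type":"object","properties":{"claw":{"type":"array"},"xyz":{"type":"array"},"roll":{"type":"array"},"force":{"type":"number"}},"required":["claw","xyz","roll"]}

```bash
mkdir -p pics; ls
cat > h.py <<'E'
import numpy as np,cv2
from bench import get_state,get_image,camera_info,order,ctrl
from scipy.spatial.transform import Rotation as R
def cloud(name,d,s=None):
    c=camera_info(name);K=np.array(c["intrinsics"]);v,u=np.mgrid[:d.shape[0],:d.shape[1]]
    P=np.stack([(u-K[0,2])/K[0,0]*d,(v-K[1,2])/K[1,1]*d,d],-1)
    if name=="wrist":
        T=np.array(c["tool_from_camera"]);P=P@T[:3,:3].T+T[:3,3]
        return P@R.from_rotvec(s["tool_rot"]).as_matrix().T+np.array(s["position"])
    return (P-np.array(c["tvec"]).ravel())@R.from_rotvec(np.array(c["rvec"]).ravel()).as_matrix()
def snap(name):
    s=get_state();im,d=get_image(name);np.savez(f"{name}.npz",im=im,d=d,P=cloud(name,d,s));return im,d,cloud(name,d,s)
E
python3 - <<'E'
from h import *
s=get_state();print(s,ctrl.pinch_z)
for n in("scene","side"):
    im,d,P=snap(n);cv2.imwrite(f"pics/{n}0.png",im[:,:,::-1])
    print(n,camera_info(n))
E
```

```text
pics
{'time': 0.0, 'joint_positions': array([ 1.35110573,  0.32181405, -0.07009699,  1.45166183,  0.02264121,
        1.3707786 , -0.05688443]), 'qd': array([ 0.00020995, -0.00098008,  0.00075943, -0.00114275, -0.0018061 ,
        0.00050774,  0.00151737]), 'joint_torque': array([ 9.58043483e-05, -4.91291177e+01, -4.03586654e-01, -3.12522483e+01,
       -6.38216618e-02,  4.37113491e-02,  1.62532306e-04]), 'position': array([ 0.15040276, -0.63180381,  0.22147403]), 'tool_rot': array([ 2.09786094,  0.24841198, -2.09860152]), 'ft_force': array([ 0.2953406 ,  0.61232655, -0.19524465]), 'torque': array([-0.01329209,  0.02378277,  0.01804568]), 'grip_width': 1.000793864880455} 0.0187
scene {'intrinsics': array([[457.01851585,   0.        , 313.72702928],
       [  0.        , 457.01851585, 194.13680268],
       [  0.        ,   0.        ,   1.        ]]), 'rvec': array([ 1.80119653,  1.9756727 , -0.59560749]), 'tvec': array([ 0.04122883, -0.39279298,  1.59710588])}
side {'intrinsics': array([[474.20423156,   0.        , 321.11283793],
       [  0.        , 474.20423156, 206.89425185],
       [  0.        ,   0.        ,   1.        ]]), 'rvec': array([ 0.53831479, -2.50912747,  1.40828533]), 'tvec': array([0.51106119, 0.18248594, 1.00550314])}
```

View pics/scene0.png

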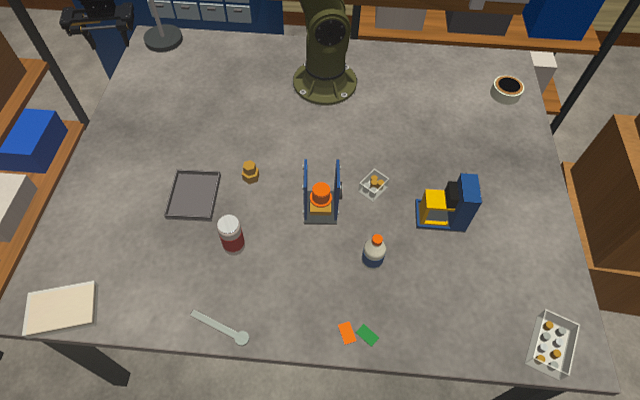

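View pics/side0.png

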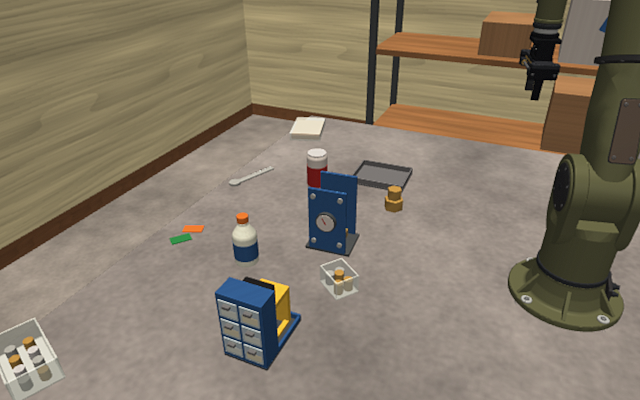

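The scene picture shows the robot at top (x runs down, y to the right): tray (193,195), coupling (250,172), can (230,233), test stand with cap (321,195), bin (374,184), glue (375,250), puller (435,205) with cabinet (468,203). The side view shows the same from the left side: puller behind the cabinet (280,300), stand (332,215).

Run:
```python
from h import *
def load(n):
    z=np.load(n+".npz");return z["im"],z["P"],z["d"]
def rect(p):
    r=cv2.minAreaRect((p[:,:2]*1000).astype(np.float32));return np.round(r[0],1),np.round(r[1],1),round(r[2],1)
for n in("scene","side"):
    im,P,d=load(n);hsv=cv2.cvtColor(im,cv2.COLOR_RGB2HSV);H,S,V=[hsv[...,i].astype(int) for i in range(3)]
    ok=(d>0);x,y,z=P[...,0],P[...,1],P[...,2]
    near=ok&(x>.3)&(x<1)&(abs(y)<.6)
    print(n,"table z",np.median(z[near&(S<40)&(z<.02)&(z>-.02)]))
    def rep(l,m,q=None):
        p=P[m]
        if len(p)<8: print(l,len(p));return
        print(l,len(p),"min",np.round(1000*np.percentile(p,2,axis=0)),"max",np.round(1000*np.percentile(p,98,axis=0)),"rect",rect(p))
    A=near&(y>.2)
    yel=A&(H>18)&(H<32)&(S>150)
    rep("yellow",yel); rep("yellow arm top",yel&(z>.084)&(z<.096)); rep("yel low",yel&(z<.02)&(z>.004))
    rep("black handle top",A&(V<60)&(z>.128)); 
    blue=near&(H>100)&(H<118)&(S>120)
    rep("cab top",blue&(y>.25)&(z>.145)); rep("ledge",blue&(y>.2)&(z<.025))
    st=near&(abs(y)<.15)
    rep("plates top",blue&(abs(y)<.15)&(z>.16));rep("plates",blue&(abs(y)<.15)&(z>.05))
    rep("cap",st&(H>4)&(H<14)&(S>180)&(z<.11)&(x<.72)); rep("cap top",st&(H>4)&(H<14)&(S>180)&(z>.09)&(z<.11)&(x<.72))
    T=near&(y<-.2)&(y>-.45)&(z>.002)&(z<.05)
    rep("tray?",T&(z<.03)&(z>.016)&(y<-.22))
    for l,m in(("can",near&(y<-.12)&(z>.06)),("glue",near&(y>.05)&(y<.25)&(x>.55)&(z>.03)),("bin",near&(y>.05)&(y<.2)&(x<.53)&(z>.02)),("coup",near&(y<-.1)&(y>-.3)&(x<.47)&(z>.03)&(z<.07))): rep(l,m)
```

```text
scene table z -0.0017284422097514263
yellow 742 min [490. 304.   3.] max [894. 597.  93.] rect (array([666.9, 445.2]), array([536.1, 126.7]), 30.0)
yellow arm top 389 min [490. 305.  85.] max [549. 368.  93.] rect (array([518.7, 339.8]), array([64.1, 72.7]), 3.1)
yel low 117 min [503. 304.   5.] max [892. 597.  20.] rect (array([685.5, 457.2]), array([490.8,  78.2]), 37.1)
black handle top 240 min [483. 355. 129.] max [561. 416. 147.] rect (array([532.5, 379.3]), array([93.4, 59.2]), 27.5)
cab top 468 min [475. 385. 145.] max [560. 427. 152.] rect (array([518.1, 406.1]), array([92.9, 45.5]), 1.4)
ledge 120 min [474. 294.   0.] max [562. 382.  17.] rect (array([532.2, 318.7]), array([128.2,  68.6]), 39.0)
plates top 141 min [476. -22. 163.] max [564.  71. 170.] rect (array([521.2,  24. ]), array([91.2, 89.2]), 5.8)
plates 143 min [476. -22. 162.] max [567.  71. 170.] rect (array([587.8,  51.3]), array([254.7, 107.9]), 21.7)
cap 277 min [499.  -5.  50.] max [548.  51.  97.] rect (array([511.5,  23.4]), array([80.4, 58.8]), 1.3)
cap top 166 min [499.   3.  90.] max [543.  44.  97.] rect
[... 1436 characters left out ...]
, 5.5)
plates 2179 min [471. -17.  53.] max [560.  77. 170.] rect (array([517.2,  32.2]), array([ 91.4, 102.1]), 4.2)
cap 0
cap top 0
tray? 342 min [ 432. -409.   16.] max [ 592. -273.   26.] rect (array([ 513.6, -341.4]), array([161.9, 142.6]), 2.3)
can 593 min [ 419. -213.   61.] max [ 685. -165.  126.] rect (array([ 551.3, -185. ]), array([ 57.4, 275.8]), 86.4)
glue 1082 min [551.  73.  32.] max [688. 205. 160.] rect (array([615.9, 138.7]), array([188.8,  44.4]), 41.2)
bin 2251 min [402.  65.  22.] max [528. 195. 169.] rect (array([468.8, 131. ]), array([ 76.1, 174.4]), 34.0)
coup 245 min [ 409. -203.   31.] max [ 449. -166.   64.] rect (array([ 428.8, -185.2]), array([45.5, 41.1]), 34.5)
```

```bash
cat >> h.py <<'E'
def go(x,y,z,jaw=None):
    """print tool shift (mm) to TCP world mm and roll (deg) to jaw angle (mod 180)"""
    s=get_state();M=R.from_rotvec(s["tool_rot"]).as_matrix();p=np.array(s["position"])*1000
    sh=M.T@(np.array([x,y,z])-p);a=np.degrees(np.arctan2(M[1,1],M[0,1]))
    r=None
    if jaw is not None: r=round((-(jaw-a)+90)%180-90,2)  # tool x down: +roll lowers world yaw
    print("t",round(s["time"],2),"at",np.round(p,1),"jaw",round(a,2),"down",np.round(M[:,0],4),"q7",round(s["joint_positions"][6],2),"F",np.round(s["ft_force"],1),"grip",round(s["grip_width"]*87,1),"| shift",np.round(sh,1),"roll",r)
E
python3 -c "
from h import *
go(516,-342,330,0);print(camera_info('wrist'))"
```

```text
t 0.1 at [ 150.4 -631.8  221.6] jaw -76.6 down [-5.0e-04  1.6e-03 -1.0e+00] q7 -0.06 F [-0.4  0.1 -0.3] grip 87.0 | shift [-108.1 -197.4 -422.8] roll -76.6
{'intrinsics': array([[318.70568582,   0.        , 312.22098633],
       [  0.        , 318.70568582, 197.3159794 ],
       [  0.        ,   0.        ,   1.        ]]), 'tool_from_camera': array([[-2.63764062e-04, -2.86815053e-01,  9.57985937e-01,
        -1.61514843e-01],
       [ 9.99999957e-01, -1.94932963e-04,  2.16970140e-04,
         7.82132213e-04],
       [ 1.24512735e-04,  9.57985954e-01,  2.86815092e-01,
        -7.89702162e-02],
       [ 0.00000000e+00,  0.00000000e+00,  0.00000000e+00,
         1.00000000e+00]])}
```

Request:
jog_arm --claw '[87,87,87,87,87]' --pt "-108 -197 -423" --pt "-108 -197 -423" --pt "-108 -197 -423" --pt "-108 -197 -423" --pt "-108 -197 -423" --roll '[-76.6,-76.6,-76.6,-76.6,-76.6]'

```text
time: 0.6
position: [0.3426, -0.4794, 0.2787]
tool_rot: [1.624, 0.877, -1.623]
ft_force: [0.0, -0.4, -0.4]
grip_width: 0.999
```

```bash
python3 -c "
from h import *
go(516,-300,330,0)"
```

```text
t 0.6 at [ 342.6 -479.4  278.7] jaw -33.29 down [-4.0e-04  1.3e-03 -1.0e+00] q7 0.28 F [ 0.  -0.4 -0.4] grip 86.9 | shift [ -51.2   46.4 -245.2] roll -33.29
```

Request:
jog_arm --claw '[87,87,87,87,87]' --pt "-51 46 -245" --pt "-51 46 -245" --pt "-51 46 -245" --pt "-51 46 -245" --pt "-51 46 -245" --roll '[-33.3,-33.3,-33.3,-33.3,-33.3]'

```text
time: 1.1
position: [0.512, -0.3028, 0.3287]
tool_rot: [1.208, 1.212, -1.207]
ft_force: [0.5, -0.1, -0.1]
grip_width: 1.002
```

```bash
python3 -c "
from h import *
im,d,P=snap('wrist');cv2.imwrite('pics/w1.png',im[:,:,::-1]);np.savez('w1',im=im,d=d,P=P)
go(518,0,330,0)
x,y,z=P[...,0],P[...,1],P[...,2]
m=(d>0)&(z>.016)&(z<.03)&(y<-.25)&(y>-.44)&(x>.4)&(x<.63)
p=P[m];print(len(p),cv2.minAreaRect((p[:,:2]*1000).astype(np.float32)),np.median(z[(d>0)&(abs(x-.515)<.05)&(abs(y+.34)<.04)]))
"
```

```text
t 1.15 at [ 519.3 -293.   330.5] jaw 0.78 down [ 0.0065  0.0062 -1.    ] q7 0.41 F [4.7 5.7 2.5] grip 86.4 | shift [   2.4    2.7 -293. ] roll 0.78
1149 ((515.0051879882812, -341.9822998046875), (160.00460815429688, 130.3846435546875), 2.0343198776245117) 0.004075482267569236
```

Request:
jog_arm --claw '[87,87,87,87,87]' --pt "0 0 -343" --pt "0 0 -343" --pt "0 0 -343" --pt "0 0 -343" --pt "0 0 -343" --roll '[0,0,0,0,0]'

```text
time: 1.65
position: [0.513, -0.0527, 0.3311]
tool_rot: [1.207, 1.215, -1.192]
ft_force: [0.6, 0.5, 0.1]
grip_width: 0.997
```

Request:
jog_arm --claw '[87,87,87,87]' --pt "0 0 -100" --pt "0 0 -100" --pt "0 0 -100" --pt "0 0 -100" --roll '[0.8,0.8,0.8,0.8]'

```text
time: 2.05
position: [0.5113, 0.0486, 0.3316]
tool_rot: [1.214, 1.21, -1.2]
ft_force: [0.1, -0.4, 0.7]
grip_width: 1.0
```

```bash
cat > m.py <<'E'
from h import *
import sys
def top(P,m,l):
    p=P[m];
    if len(p)>8: r=cv2.minAreaRect((p[:,:2]*1000).astype(np.float32));print(l,len(p),np.round(r[0],1),np.round(r[1],1),round(r[2],2),"z",np.round(np.median(p[:,2])*1000,1))
    else: print(l,len(p))
def take(tag):
    im,d,P=snap('wrist');cv2.imwrite(f'pics/{tag}.png',im[:,:,::-1]);np.savez(tag,im=im,d=d,P=P)
    hsv=cv2.cvtColor(im,cv2.COLOR_RGB2HSV);return P,d,*[hsv[...,i].astype(int) for i in range(3)]
E
python3 - <<'E'
from m import *
P,d,H,S,V=take('w2');go(516,367,330,0)
x,y,z=P[...,0],P[...,1],P[...,2];st=(d>0)&(abs(x-.518)<.09)&(abs(y-.025)<.1)
top(P,st&(z>.16)&(z<.175),"plates");top(P,st&(z>.16)&(z<.175)&(y>.03),"pl+y");top(P,st&(z>.16)&(z<.175)&(y<.02),"pl-y")
o=st&(H>3)&(H<15)&(S>170)
top(P,o&(z>.09),"captop");top(P,o&(z<.06),"flange");top(P,o,"cap")
E
```

```text
t 2.1 at [511.6  46.5 331.3] jaw -0.06 down [ 0.0055  0.0049 -1.    ] q7 -0.15 F [ 0.4 -0.6  0.5] grip 87.2 | shift [   2.9    4.1 -320.5] roll -0.06
plates 1461 [519.4  25.8] [89.6 92.5] 4.43 z 167.1
pl+y 742 [516.1  67.8] [89.6  8.4] 4.75 z 167.2
pl-y 719 [522.6 -15.8] [89.6  9.1] 4.43 z 167.0
captop 1031 [519.3  26.3] [46.8 45.2] 0.2 z 95.4
flange 115 [519.   27.8] [58.2 26.5] 4.58 z 55.4
cap 1185 [519.4  26.3] [45.3 57.7] 89.58 z 95.2
```

Request:
jog_arm --claw '[87,87,87,87,87]' --pt "0 0 -320" --pt "0 0 -320" --pt "0 0 -320" --pt "0 0 -320" --pt "0 0 -320" --roll '[0,0,0,0,0]'

```text
time: 2.6
position: [0.5136, 0.296, 0.3321]
tool_rot: [1.219, 1.204, -1.208]
ft_force: [1.0, 0.3, 1.3]
grip_width: 1.004
```

Request:
jog_arm --claw '[87,87,87,87]' --pt "0 4 -75" --pt "0 4 -75" --pt "0 4 -75" --pt "0 4 -75" --roll '[0,0,0,0]'

```text
time: 3.0
position: [0.5194, 0.3691, 0.3312]
tool_rot: [1.219, 1.203, -1.212]
ft_force: [0.8, -0.9, 0.2]
grip_width: 1.001
```

Run:
```python
from m import *
P,d,H,S,V=take('w3')
x,y,z=P[...,0],P[...,1],P[...,2];st=(d>0)&(abs(x-.516)<.09)&(abs(y-.36)<.1)
blue=(H>100)&(H<118)&(S>120);yel=(H>18)&(H<32)&(S>150)
top(P,st&blue&(z>.143)&(z<.16),"cab");top(P,st&~blue&(V<80)&(z>.128)&(z<.142)&(y<.385),"handle")
top(P,st&yel&(z>.084)&(z<.096),"arm");top(P,st&blue&(z<.008),"ledge")
go(516,367,200,0)
```

```text
cab 3447 [515.7 409.2] [88.3 45. ] 0.21 z 149.4
handle 994 [516.8 370.2] [57.9 22.8] 0.87 z 134.3
arm 1237 [517.5 327.9] [58.2 38.6] 0.53 z 89.5
ledge 18 [516.8 331.5] [80.9 57. ] 1.79 z 6.7
t 3.05 at [519.7 368.4 331.6] jaw -0.59 down [ 0.0052  0.0014 -1.    ] q7 -0.89 F [-0.6  0.2  0. ] grip 86.7 | shift [131.5  -4.4   1.6] roll -0.59
```

View pics/w3.png

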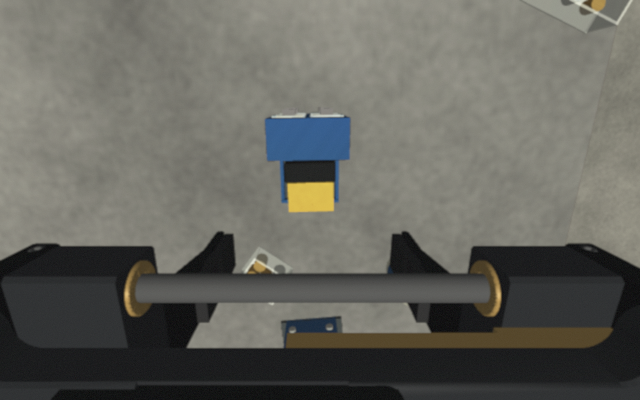

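The wrist picture shows the cabinet (308,138), the black handle (310,170) and the yellow arm (310,197), clear of the fingers; the measured handle (517, 369.5) at 134 mm fits the given heights.

Request:
jog_arm --claw '[87,87,87,87,87]' --pt "45 -3 -1" --pt "90 -3 -1" --pt "130 -3 -1" --pt "160 -3 -1" --pt "160 -3 -1" --roll '[-1,-1,-1,-1,-1]'

```text
time: 3.55
position: [0.5174, 0.364, 0.167]
tool_rot: [1.203, 1.207, -1.21]
ft_force: [-1.7, -1.2, -0.1]
grip_width: 0.996
```

```bash
python3 -c "
from h import *
go(516.8,369.5,96,0.5)"
```

```text
t 3.55 at [517.4 364.  167. ] jaw 0.14 down [-4.0e-04 -5.2e-03 -1.0e+00] q7 -0.92 F [-1.7 -1.2 -0.1] grip 86.6 | shift [71.  -0.5 -5.9] roll -0.36
```

Request:
jog_arm --claw '[87,87,87,87,87]' --pt "20 -1 -6" --pt "40 -1 -6" --pt "60 -1 -6" --pt "71 -1 -6" --pt "71 -1 -6" --roll '[-0.4,-0.4,-0.4,-0.4,-0.4]'

```text
time: 4.05
position: [0.5171, 0.368, 0.096]
tool_rot: [1.199, 1.208, -1.207]
ft_force: [0.3, -0.6, -0.2]
grip_width: 0.999
```

```bash
python3 -c "
from h import *
go(516.8,369.5,96,0.5)"
```

```text
t 4.05 at [517.1 368.   96. ] jaw 0.42 down [-7.0e-04 -6.4e-03 -1.0e+00] q7 -0.96 F [ 0.3 -0.6 -0.2] grip 86.9 | shift [-0.  -0.3 -1.5] roll -0.08
```

Request:
jog_arm --claw '[50,50,50,50,50]' --pt "0 0 -1" --pt "0 0 -1" --pt "0 0 -1" --pt "0 0 -1" --pt "0 0 -1" --roll '[0,0,0,0,0]' --force 50

```text
time: 4.55
position: [0.5173, 0.3693, 0.0966]
tool_rot: [1.199, 1.208, -1.206]
ft_force: [-0.8, 0.0, 1.2]
grip_width: 0.687
```

Request:
jog_arm --claw '[50,50,50,50,50]' --pt "-5 0 0" --pt "-20 0 0" --pt "-45 0 0" --pt "-80 0 0" --pt "-120 0 0" --roll '[0,0,0,0,0]'

```text
time: 5.05
position: [0.5165, 0.3695, 0.2175]
tool_rot: [1.197, 1.209, -1.208]
ft_force: [1.1, -0.2, -3.0]
grip_width: 0.685
```

```bash
python3 -c "
from h import *
go(518,120,292,0.5)"
```

```text
t 5.05 at [516.5 369.5 217.5] jaw 0.45 down [-0.0018 -0.007  -1.    ] q7 -0.91 F [ 1.1 -0.2 -3. ] grip 59.6 | shift [-72.7  -0.6 250. ] roll -0.05
```

Request:
jog_arm --claw '[50,50,50,50,50]' --pt "-40 0 10" --pt "-75 0 50" --pt "-75 0 100" --pt "-75 0 150" --pt "-75 0 200" --roll '[0,7,14,21,28]'

```text
time: 5.55
position: [0.5177, 0.1712, 0.295]
tool_rot: [1.551, 0.934, -1.558]
ft_force: [1.5, 0.0, -3.4]
grip_width: 0.687
```

```bash
python3 -c "
from h import *
go(518,-80,292,-86)"
```

```text
t 5.55 at [517.7 171.2 295. ] jaw -27.75 down [-4.e-04 -7.e-03 -1.e+00] q7 -0.94 F [ 1.5  0.  -3.4] grip 59.8 | shift [  4.8 117.3 222.2] roll 58.25
```

Request:
jog_arm --claw '[50,50,50,50,50]' --pt "2 23 44" --pt "2 46 88" --pt "2 70 133" --pt "2 94 178" --pt "2 117 222" --roll '[8,16,24,32,40]'

```text
time: 6.05
position: [0.5174, -0.0788, 0.2959]
tool_rot: [2.008, 0.382, -2.009]
ft_force: [1.8, 0.0, -3.6]
grip_width: 0.689
```

```bash
python3 -c "
from h import *
go(518,-280,270,-86)
go(540,-340,200,-86)"
```

```text
t 6.05 at [517.4 -78.8 295.9] jaw -68.02 down [ 9.0e-04 -7.8e-03 -1.0e+00] q7 -1.11 F [ 1.8  0.  -3.6] grip 60.0 | shift [ 27.5 186.6  74.6] roll 17.98
t 6.05 at [517.4 -78.8 295.9] jaw -68.02 down [ 9.0e-04 -7.8e-03 -1.0e+00] q7 -1.11 F [ 1.8  0.  -3.6] grip 60.0 | shift [ 97.9 249.9  76.5] roll 17.98
```

Request:
jog_arm --claw '[50,50,50,50,50]' --pt "0 46 15" --pt "0 92 30" --pt "10 139 45" --pt "20 187 60" --pt "40 235 75" --roll '[6,12,18,18,18]'

```text
time: 6.55
position: [0.536, -0.3219, 0.2616]
tool_rot: [2.185, 0.065, -2.178]
ft_force: [1.4, -0.3, -3.1]
grip_width: 0.686
```

```bash
python3 -c "
from h import *
go(540,-341,110,-86)"
```

```text
t 6.55 at [ 536.  -321.9  261.6] jaw -86.01 down [ 0.0038 -0.0095 -0.9999] q7 -1.09 F [ 1.4 -0.3 -3.1] grip 59.7 | shift [151.8  17.8  -2.2] roll -0.01
```

Request:
jog_arm --claw '[50,50,50,50,50]' --pt "20 18 -2" --pt "60 18 -2" --pt "100 18 -2" --pt "135 18 -2" --pt "140 18 -2" --roll '[0,0,0,0,0]'

```text
time: 7.05
position: [0.5366, -0.3389, 0.117]
tool_rot: [2.179, 0.073, -2.188]
ft_force: [-0.8, -0.1, -3.4]
grip_width: 0.682
```

```bash
python3 -c "
from h import *
go(540,-341,98,-86)"
```

```text
t 7.05 at [ 536.6 -338.9  117. ] jaw -85.97 down [-0.004  -0.0038 -1.    ] q7 -1.11 F [-0.8 -0.1 -3.4] grip 59.4 | shift [19.   2.2 -3.3] roll 0.03
```

Request:
jog_arm --claw '[50,50,50,50,50]' --pt "7 2 -3" --pt "13 2 -3" --pt "17 2 -3" --pt "19 2 -3" --pt "20 2 -3" --roll '[0,0,0,0,0]'

```text
time: 7.55
position: [0.5401, -0.341, 0.0977]
tool_rot: [2.18, 0.072, -2.187]
ft_force: [-0.0, 0.3, -3.5]
grip_width: 0.687
```

```bash
python3 -c "
from h import *
go(540,-341,97,-86)"
```

```text
t 7.55 at [ 540.1 -341.    97.7] jaw -85.97 down [-0.003  -0.0046 -1.    ] q7 -1.11 F [-0.   0.3 -3.5] grip 59.8 | shift [ 0.8 -0.   0.1] roll 0.03
```

Request:
jog_arm --claw '[50,50,50]' --pt "1 0 0" --pt "1.5 0 0" --pt "1.5 0 0" --roll '[0,0,0]'

```text
time: 7.85
position: [0.5405, -0.3412, 0.0969]
tool_rot: [2.181, 0.071, -2.186]
ft_force: [0.8, -0.1, -3.0]
grip_width: 0.685
```

```bash
python3 -c "
from h import *
go(540,-341,97,-86)"
```

```text
t 7.85 at [ 540.5 -341.2   96.9] jaw -85.97 down [-0.002  -0.0052 -1.    ] q7 -1.11 F [ 0.8 -0.1 -3. ] grip 59.6 | shift [-0.1 -0.3  0.5] roll 0.03
```

Request:
jog_arm --claw '[50,50,50]' --pt "1 0 0" --pt "1.5 0 0" --pt "1.5 0 0" --roll '[0,0,0]'

```text
time: 8.15
position: [0.5409, -0.3412, 0.0966]
tool_rot: [2.181, 0.071, -2.185]
ft_force: [-0.6, 1.5, 5.7]
grip_width: 0.686
```

```bash
python3 -c "
from h import *
go(540,-341,97,-86)"
```

```text
t 8.15 at [ 540.9 -341.2   96.6] jaw -85.97 down [-0.0013 -0.0057 -1.    ] q7 -1.12 F [-0.6  1.5  5.7] grip 59.7 | shift [-0.4 -0.3  0.9] roll 0.03
```

Request:
jog_arm --claw '[66,78,87,87,87]' --pt "0 0 0" --pt "0 0 0" --pt "0 0 0" --pt "-20 0 0" --pt "-60 0 0" --roll '[0,0,0,0,0]'

```text
time: 8.65
position: [0.5385, -0.3398, 0.1532]
tool_rot: [2.176, 0.076, -2.194]
ft_force: [0.2, -1.4, -0.3]
grip_width: 0.977
```

```bash
python3 -c "
from h import *
go(540,-295,240,4)"
```

```text
t 8.65 at [ 538.5 -339.8  153.2] jaw -85.97 down [-0.0078 -0.0013 -1.    ] q7 -1.1 F [ 0.2 -1.4 -0.3] grip 85.0 | shift [-86.8 -44.5  -4. ] roll -89.97
```

Request:
jog_arm --claw '[87,87,87,87,87]' --pt "-45 0 0" --pt "-87 -44 -4" --pt "-87 -44 -4" --pt "-87 -44 -4" --pt "-87 -44 -4" --roll '[-8,-16,-24,-33,-41]'

```text
time: 9.15
position: [0.5405, -0.2952, 0.2409]
tool_rot: [1.748, 0.735, -1.762]
ft_force: [0.0, -0.1, -0.7]
grip_width: 1.002
```

Request:
jog_arm --claw '[87,87,87,87,87]' --pt "0 0 0" --pt "0 0 0" --pt "0 0 0" --pt "0 0 0" --pt "0 0 0" --roll '[-8.5,-17,-25.5,-34,-42.5]'

```text
time: 9.65
position: [0.5405, -0.2953, 0.2406]
tool_rot: [1.226, 1.198, -1.237]
ft_force: [0.5, -0.4, -0.4]
grip_width: 0.999
```

```bash
python3 -c "
from h import *
go(540,-295,240,4)"
```

```text
t 9.65 at [ 540.5 -295.3  240.6] jaw -1.71 down [-0.0067 -0.0026 -1.    ] q7 0.29 F [ 0.5 -0.4 -0.4] grip 86.9 | shift [ 0.6 -0.5 -0.3] roll -5.71
```

Request:
jog_arm --claw '[87,87,87]' --pt "0 0 0" --pt "0 0 0" --pt "0 0 0" --roll '[-5.7,-5.7,-5.7]'

```text
time: 9.95
position: [0.5404, -0.2954, 0.2404]
tool_rot: [1.155, 1.243, -1.166]
ft_force: [-0.5, 0.2, 0.1]
grip_width: 1.002
```

Run:
```python
from m import *
P,d,H,S,V=take('w4')
x,y,z=P[...,0],P[...,1],P[...,2];st=(d>0)&(abs(x-.516)<.08)&(abs(y+.342)<.065)
yel=(H>18)&(H<32)&(S>150)
top(P,st&~yel&(V<80)&(z>.128)&(z<.142),"handle");top(P,st&yel&(z>.084)&(z<.096),"arm")
go(540.5,-341,96,4)
```

```text
handle 1502 [ 542.6 -341.4] [22.7 59.2] 4.18 z 134.3
arm 2469 [ 517.1 -343.6] [72.5 59.5] 4.71 z 89.4
t 10.0 at [ 540.4 -295.4  240.4] jaw 3.85 down [-0.0068 -0.0025 -1.    ] q7 0.38 F [ 0.2 -0.2  0.9] grip 87.1 | shift [144.6  -2.   45.3] roll -0.15
```

View pics/w4.png

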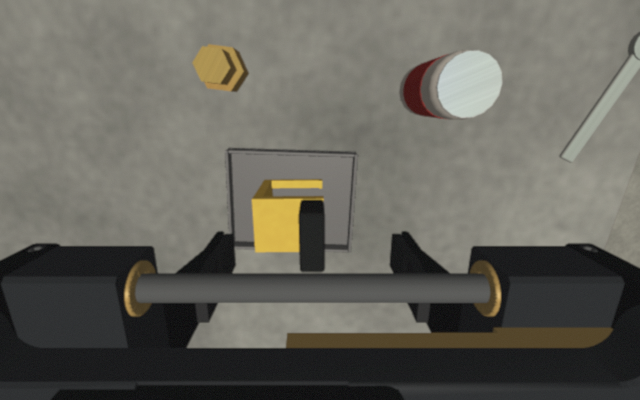

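The picture shows the puller standing in the tray, handle at (312,235) and arm at (288,222), fork to the right (+x); measured handle (542, -341) with yaw 4.3 deg.

Request:
jog_arm --claw '[87,87,80,70,60]' --pt "20 0 45" --pt "55 0 46" --pt "90 0 46" --pt "115 0 46" --pt "115 0 46" --roll '[-0.5,-0.5,-0.5,-0.5,-0.5]'

```text
time: 10.5
position: [0.54, -0.3404, 0.1213]
tool_rot: [1.149, 1.255, -1.163]
ft_force: [-0.7, 0.6, 0.3]
grip_width: 0.822
```

```bash
python3 -c "
from h import *
go(541.8,-341.3,97,4.4)"
```

```text
t 10.5 at [ 540.  -340.4  121.3] jaw 4.27 down [-0.0133  0.0017 -0.9999] q7 0.4 F [-0.7  0.6  0.3] grip 71.5 | shift [24.2  2.   1.1] roll -0.13
```

Request:
jog_arm --claw '[60,60,60,60,60]' --pt "8 2 1" --pt "16 2 1" --pt "22 2 1" --pt "24 2 1" --pt "24 2 1" --roll '[0,0,0,0,0]'

```text
time: 11.0
position: [0.5418, -0.3413, 0.0974]
tool_rot: [1.149, 1.255, -1.163]
ft_force: [-0.1, -0.1, -1.3]
grip_width: 0.689
```

```bash
python3 -c "
from h import *
go(541.8,-341.3,97,4.4)"
```

```text
t 11.0 at [ 541.8 -341.3   97.4] jaw 4.27 down [-0.0131  0.0015 -0.9999] q7 0.39 F [-0.1 -0.1 -1.3] grip 60.0 | shift [ 0.4 -0.   0. ] roll -0.13
```

Request:
jog_arm --claw '[15,15,15,15,15]' --pt "0 0 0" --pt "0 0 0" --pt "0 0 0" --pt "0 0 0" --pt "0 0 0" --roll '[0,0,0,0,0]' --force 55

```text
time: 11.5
position: [0.5419, -0.3413, 0.0975]
tool_rot: [1.149, 1.254, -1.163]
ft_force: [-0.5, 0.5, -0.8]
grip_width: 0.322
```

```bash
python3 -c "
from h import *
go(541.8,-341.3,97,4.4)"
```

```text
t 11.5 at [ 541.9 -341.3   97.5] jaw 4.26 down [-0.013   0.0014 -0.9999] q7 0.39 F [-0.5  0.5 -0.8] grip 28.0 | shift [ 0.5 -0.1 -0. ] roll -0.14
```

Request:
jog_arm --claw '[15,15,15]' --pt "0 0 0" --pt "0 0 0" --pt "0 0 0" --roll '[0,0,0]'

```text
time: 11.8
position: [0.542, -0.3414, 0.0975]
tool_rot: [1.15, 1.254, -1.163]
ft_force: [0.7, -0.7, -0.0]
grip_width: 0.273
```

Request:
jog_arm --claw '[15,15,15,15,15]' --pt "-5 0 0" --pt "-20 0 0" --pt "-50 0 0" --pt "-90 0 0" --pt "-130 0 0" --roll '[0,0,0,0,0]'

```text
time: 12.3
position: [0.5433, -0.3411, 0.2294]
tool_rot: [1.149, 1.255, -1.162]
ft_force: [0.7, 0.3, -3.4]
grip_width: 0.273
```

```bash
python3 -c "
from h import *
go(455,-100,270,4.5)"
```

```text
t 12.3 at [ 543.3 -341.1  229.4] jaw 4.28 down [-0.0133  0.0019 -0.9999] q7 0.43 F [ 0.7  0.3 -3.4] grip 23.7 | shift [ -39.   -70.5 -247.2] roll -0.22
```

Request:
jog_arm --claw '[15,15,15,15,15]' --pt "-45 -10 -40" --pt "-45 -25 -85" --pt "-45 -45 -135" --pt "-45 -60 -180" --pt "-45 -70 -225" --roll '[0,0,0,0,0]'

```text
time: 12.8
position: [0.4573, -0.1239, 0.2767]
tool_rot: [1.149, 1.254, -1.163]
ft_force: [0.8, 1.4, -1.9]
grip_width: 0.27
```

```bash
python3 -c "
from h import *
go(450,20.6,270,4.5)"
```

```text
t 12.8 at [ 457.3 -123.9  276.7] jaw 4.26 down [-1.310e-02  4.000e-04 -9.999e-01] q7 0.33 F [ 0.8  1.4 -1.9] grip 23.5 | shift [   6.8    3.6 -144.7] roll -0.24
```

Request:
jog_arm --claw '[15,15,15,15,15]' --pt "0 0 -45" --pt "0 2 -90" --pt "0 3 -125" --pt "0 4 -145" --pt "0 4 -145" --roll '[0,0,0,0,0]'

```text
time: 13.3
position: [0.4502, 0.0256, 0.2779]
tool_rot: [1.143, 1.255, -1.157]
ft_force: [0.3, -0.3, -3.6]
grip_width: 0.269
```

```bash
python3 -c "
from h import *
go(450,20.6,150,4.5)"
```

```text
t 13.3 at [450.2  25.6 277.9] jaw 4.69 down [-1.180e-02 -9.000e-04 -9.999e-01] q7 0.1 F [ 0.3 -0.3 -3.6] grip 23.4 | shift [127.9   0.9   5. ] roll 0.19
```

Request:
jog_arm --claw '[15,15,15,15,15]' --pt "15 1 5" --pt "55 1 5" --pt "95 1 5" --pt "125 1 5" --pt "125 1 5" --roll '[0,0,0,0,0]'

```text
time: 13.8
position: [0.4461, 0.0193, 0.1485]
tool_rot: [1.141, 1.263, -1.164]
ft_force: [-0.1, -0.5, -3.5]
grip_width: 0.27
```

Run:
```python
from m import *
go(451.6,20.7,127.5,4.5)
P,d,H,S,V=take('w5')
x,y,z=P[...,0],P[...,1],P[...,2];st=(d>0)&(abs(x-.5)<.12)&(abs(y-.025)<.1)
yel=(H>18)&(H<32)&(S>150);print(P[yel&(d>0)].mean(0) if yel.any() else 0)
top(P,st&(z>.16)&(z<.175)&(y<.02),"pl-y");top(P,st&(z>.16)&(z<.175)&(y>.03),"pl+y")
o=st&(H>3)&(H<15)&(S>170);top(P,o&(z>.09),"captop")
top(P,st&yel,"yel")
im,d,P=snap('scene');c=im[110:250,240:420][:,:,::-1];cv2.imwrite('pics/s5.png',cv2.resize(c,None,fx=4,fy=4,interpolation=cv2.INTER_CUBIC))
```

```text
t 13.8 at [446.1  19.3 148.5] jaw 4.62 down [-2.090e-02  8.000e-04 -9.998e-01] q7 0.01 F [-0.1 -0.5 -3.5] grip 23.4 | shift [20.9  6.1 -0.9] roll 0.12
[0.409211   0.03462911 0.12622171]
pl-y 865 [554.8 -12.7] [25.6  9. ] 3.59 z 166.8
pl+y 4553 [496.1  59.9] [129.7  33.8] 21.45 z 167.2
captop 3032 [518.4  22.5] [46.8 42.4] 5.84 z 95.3
yel 6347 [420.2  29.5] [73.1 50. ] 4.62 z 140.6
```

View pics/s5.png

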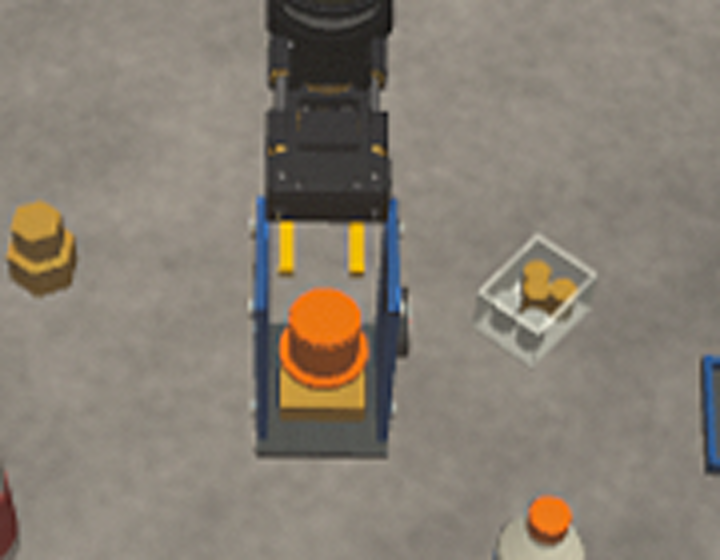

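The crop shows the tines (287,248) and (356,248) ahead of the gripper, inside the line of the plates, the cap at (324,330), bystanders untouched. Now a check of the puller's plane and lateral position in hand.

Run:
```python
from m import *
z_=np.load('w5.npz');im,d,P=z_['im'],z_['d'],z_['P']
h=cv2.cvtColor(im,cv2.COLOR_RGB2HSV).astype(int);H,S,V=h[...,0],h[...,1],h[...,2]
x,y,z=P[...,0],P[...,1],P[...,2]
yel=(d>0)&(H>18)&(H<32)&(S>150)&(x>.36)&(x<.5)&(abs(y-.03)<.07)
m=yel&(z>.132);top(P,m,"arm w5")
p=P[m];A=np.c_[p[:,:2]-[.446,.019],np.ones(len(p))];c,_,_,_=np.linalg.lstsq(A,p[:,2],rcond=None);print("plane",c,"rms",np.std(A@c-p[:,2]))
for lo,hi in((.385,.395),(.4,.41),(.415,.425),(.43,.44)):
    q=P[m&(x>lo)&(x<hi)];print(lo,np.round(q[:,1].min()*1000,1),np.round(q[:,1].max()*1000,1))
z_=np.load('scene.npz');im,d,P=z_['im'],z_['d'],z_['P']
h=cv2.cvtColor(im,cv2.COLOR_RGB2HSV).astype(int);H,S=h[...,0],h[...,1]
y=P[...,1];z=P[...,2];x=P[...,0]
yel=(d>0)&(H>18)&(H<32)&(S>150)&(x>.4)&(x<.52)&(abs(y-.03)<.06)
for n,mm in(("tine+",yel&(y>.024)),("tine-",yel&(y<.024))): top(P,mm&(z>.03)&(x<.48),n)
o=(d>0)&(H>3)&(H<15)&(S>170)&(abs(x-.52)<.06)&(abs(y-.025)<.06);top(P,o&(z>.085),"cap")
b=(d>0)&(H>100)&(H<118)&(S>100)&(abs(x-.52)<.06)&(abs(y-.025)<.08)&(z>.155);top(P,b,"plates")
```

```text
arm w5 4860 [420.2  29.5] [73. 50.] 4.55 z 140.9
plane [0.02475884 0.09367983 0.14130205] rms 0.008681029627708814
0.385 12.5 44.3
0.4 13.7 45.7
0.415 4.0 54.6
0.43 32.4 48.0
tine+ 52 [437.4  42.7] [47.4 14.7] 4.19 z 62.1
tine- 39 [441.6 -12.5] [43.9 11. ] 5.27 z 61.4
cap 234 [521.8  23.5] [46.2 48. ] 56.17 z 93.7
plates 156 [520.   24.2] [90.7 89.7] 5.84 z 166.3
```

Request:
jog_arm --claw '[15,15,15,15,15]' --pt "5 0 -1" --pt "10 0 -1" --pt "15 0 -1" --pt "19 0 -1" --pt "21 0 -1" --roll '[0,0,0,0,0]'

```text
time: 14.4
position: [0.4495, 0.0208, 0.1316]
tool_rot: [1.143, 1.256, -1.159]
ft_force: [0.7, 0.8, -4.5]
grip_width: 0.272
```

```bash
python3 -c "
from h import *
go(539.4,27.6,127.5,4.5)"
```

```text
t 14.4 at [449.5  20.8 131.6] jaw 4.64 down [-1.300e-02 -2.000e-04 -9.999e-01] q7 -0.01 F [ 0.7  0.8 -4.5] grip 23.7 | shift [ 3.  90.2  0.5] roll 0.14
```

Request:
jog_arm --claw '[15,15,15,15,15]' --pt "4 0 0.5" --pt "4 8 0.5" --pt "4 16 0.5" --pt "4 23 0.5" --pt "3 28 0.5" --roll '[0.1,0.1,0.1,0.1,0.1]'

```text
time: 14.9
position: [0.4784, 0.0229, 0.1283]
tool_rot: [1.146, 1.256, -1.159]
ft_force: [0.8, -0.2, -3.1]
grip_width: 0.271
```

Run:
```python
from m import *
go(539,27.5,127.5,4.5)
im,d,P=snap('scene');cv2.imwrite('pics/s6.png',im[:,:,::-1])
h=cv2.cvtColor(im,cv2.COLOR_RGB2HSV).astype(int);H,S=h[...,0],h[...,1]
y=P[...,1];z=P[...,2];x=P[...,0]
yel=(d>0)&(H>18)&(H<32)&(S>150)&(x>.4)&(x<.53)&(abs(y-.03)<.06)
for n,mm in(("tine+",yel&(y>.024)),("tine-",yel&(y<.024))): top(P,mm&(z<.06),n);print(P[mm&(z<.06)].max(0))
```

```text
t 14.9 at [478.4  22.9 128.3] jaw 4.55 down [-0.0128  0.001  -0.9999] q7 -0.1 F [ 0.8 -0.2 -3.1] grip 23.6 | shift [ 0.1 60.8  0.2] roll 0.05
tine+ 27 [492.7  44.7] [73.7  8.7] 4.49 z 38.8
[0.52908923 0.05175836 0.04620465]
tine- 31 [490.7  -5.3] [69.6  5.7] 5.29 z 38.6
[ 0.52535035 -0.00194088  0.04457234]
```

Request:
jog_arm --claw '[15,15,15,15,15]' --pt "0.5 6 0.2" --pt "0.5 12 0.2" --pt "0.5 18 0.2" --pt "0.5 24 0.2" --pt "0.5 30 0.2" --roll '[0,0,0,0,0]'

```text
time: 15.45
position: [0.5096, 0.0252, 0.1277]
tool_rot: [1.146, 1.256, -1.158]
ft_force: [-0.2, -0.2, -3.8]
grip_width: 0.273
```

```bash
python3 -c "
from h import *
go(539,27.5,127.5,4.5)"
```

```text
t 15.45 at [509.6  25.2 127.7] jaw 4.54 down [-0.0117  0.0015 -0.9999] q7 -0.17 F [-0.2 -0.2 -3.8] grip 23.7 | shift [-0.1 29.5  0. ] roll 0.04
```

Request:
jog_arm --claw '[15,15,15,15,15]' --pt "0 8 0" --pt "0 16 0" --pt "0 23 0" --pt "0 27 0" --pt "0 29 0" --roll '[0,0,0,0,0]'

```text
time: 15.95
position: [0.5388, 0.0276, 0.1273]
tool_rot: [1.147, 1.256, -1.158]
ft_force: [-0.2, -0.3, -2.9]
grip_width: 0.271
```

Run:
```python
from m import *
go(539,27.5,127.5,4.5)
im,d,P=snap('scene');c=im[110:250,240:420][:,:,::-1];cv2.imwrite('pics/s7.png',cv2.resize(c,None,fx=4,fy=4,interpolation=cv2.INTER_CUBIC))
h=cv2.cvtColor(im,cv2.COLOR_RGB2HSV).astype(int);H,S=h[...,0],h[...,1]
x,y,z=P[...,0],P[...,1],P[...,2]
yel=(d>0)&(H>18)&(H<32)&(S>150)&(x>.4)&(x<.58)&(abs(y-.025)<.045)
for n,mm in(("t+",yel&(y>.035)),("t-",yel&(y<.015))):
  q=P[mm&(z>.034)&(z<.055)];print(n,len(q),np.round(q.max(0)*1000,1),np.round(q.min(0)*1000,1))
o=(d>0)&(H>3)&(H<15)&(S>170)&(abs(x-.52)<.06)&(abs(y-.025)<.06);q=P[o];print("cap",q.max(0),q.min(0))
```

```text
t 15.95 at [538.8  27.6 127.3] jaw 4.55 down [-0.0121  0.0019 -0.9999] q7 -0.22 F [-0.2 -0.3 -2.9] grip 23.6 | shift [-0.2  0.2  0.1] roll 0.05
t+ 24 [549.1  52.7  49.2] [527.8  41.   34.3]
t- 25 [554.6  11.1  51.2] [529.1  -4.4  34.5]
cap [0.55116425 0.04855101 0.06176147] [0.53592023 0.0017253  0.04852092]
```

View pics/s7.png

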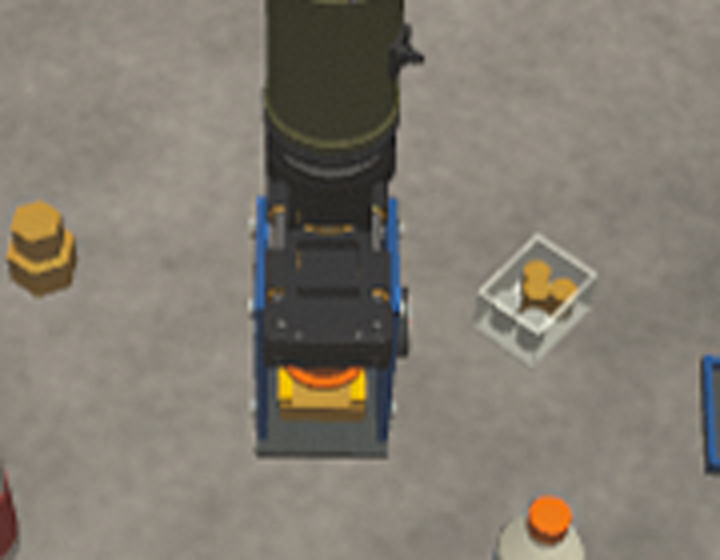

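The crop shows the fork tips (290,380)/(358,380) flush with the front of the flange (322,375), no contact force; fork is under the cap.

Request:
jog_arm --claw '[15,15,15,15,15]' --pt "-3 0 0" --pt "-6 0 0" --pt "-9 0 0" --pt "-11 0 0" --pt "-13 0 0" --roll '[0,0,0,0,0]' --force 60

```text
time: 16.5
position: [0.5387, 0.0275, 0.1398]
tool_rot: [1.147, 1.256, -1.158]
ft_force: [1.6, 0.9, -14.1]
grip_width: 0.273
```

```bash
python3 -c "
from h import *
go(539,27.5,200,4.5)"
```

```text
t 16.5 at [538.7  27.5 139.8] jaw 4.55 down [-0.012   0.0019 -0.9999] q7 -0.21 F [  1.6   0.9 -14.1] grip 23.7 | shift [-60.2  -0.4  -0.2] roll 0.05
```

Request:
jog_arm --claw '[15,15,15,15,15]' --pt "-1.5 0 0" --pt "-3 0 0" --pt "-4.5 0 0" --pt "-6 0 0" --pt "-8 0 0" --roll '[0,0,0,0,0]'

```text
time: 17.0
position: [0.5382, 0.0274, 0.1482]
tool_rot: [1.146, 1.257, -1.159]
ft_force: [-1.4, 1.2, -8.3]
grip_width: 0.274
```

```bash
python3 -c "
from h import *
go(539,27.5,200,4.5)"
```

```text
t 17.0 at [538.2  27.4 148.2] jaw 4.55 down [-0.0137  0.0015 -0.9999] q7 -0.2 F [-1.4  1.2 -8.3] grip 23.8 | shift [-51.8   0.1  -0.1] roll 0.05
```

Request:
jog_arm --claw '[15,15,15,15,15]' --pt "-3 0 0" --pt "-8 0 0" --pt "-14 0 0" --pt "-20 0 0" --pt "-26 0 0" --roll '[0,0,0,0,0]'

```text
time: 17.5
position: [0.5389, 0.0275, 0.1752]
tool_rot: [1.146, 1.256, -1.159]
ft_force: [-1.3, 0.3, -3.2]
grip_width: 0.272
```

Run:
```python
from m import *
go(539,27.5,210,4.5)
im,d,P=snap('scene');c=im[110:250,240:420][:,:,::-1];cv2.imwrite('pics/s8.png',cv2.resize(c,None,fx=4,fy=4,interpolation=cv2.INTER_CUBIC))
h=cv2.cvtColor(im,cv2.COLOR_RGB2HSV).astype(int);H,S=h[...,0],h[...,1]
x,y,z=P[...,0],P[...,1],P[...,2]
o=(d>0)&(H>3)&(H<15)&(S>170)&(abs(x-.52)<.06)&(abs(y-.025)<.06);q=P[o];print("cap",np.round(q.max(0)*1000),np.round(q.min(0)*1000))
```

```text
t 17.5 at [538.9  27.5 175.2] jaw 4.55 down [-0.0127  0.0013 -0.9999] q7 -0.18 F [-1.3  0.3 -3.2] grip 23.7 | shift [-34.8  -0.3  -0.1] roll 0.05
cap [550.  52. 122.] [523.  -5.  88.]
```

View pics/s8.png

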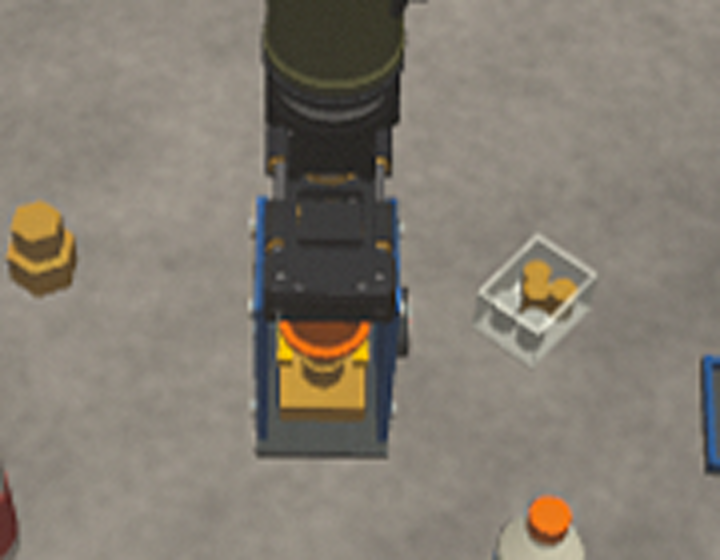

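The crop shows the flange (325,335) well above the exposed post (322,372) and riding on both tines; the cap has popped off.

Request:
jog_arm --claw '[15,15,15,15,15]' --pt "-5 0 0" --pt "-14 0 0" --pt "-26 0 0" --pt "-38 0 0" --pt "-48 0 0" --roll '[0,0,0,0,0]'

```text
time: 18.05
position: [0.5404, 0.0276, 0.2256]
tool_rot: [1.147, 1.254, -1.157]
ft_force: [0.7, -1.2, -3.6]
grip_width: 0.271
```

Request:
jog_arm --claw '[15,15,15,15,15]' --pt "-8 0 0" --pt "-20 0 0" --pt "-34 0 0" --pt "-46 0 0" --pt "-54 0 0" --roll '[0,0,0,0,0]'

```text
time: 18.55
position: [0.5413, 0.0277, 0.2811]
tool_rot: [1.147, 1.253, -1.156]
ft_force: [0.1, -0.1, -4.0]
grip_width: 0.275
```

Request:
jog_arm --claw '[15,15,15,15,15]' --pt "-2 0 4" --pt "-4 0 14" --pt "-4 0 28" --pt "-4 0 44" --pt "-4 0 60" --roll '[0,0,0,0,0]'

```text
time: 19.05
position: [0.546, -0.0346, 0.2844]
tool_rot: [1.148, 1.253, -1.158]
ft_force: [-0.9, 0.2, -3.9]
grip_width: 0.271
```

```bash
python3 -c "
from h import *
go(540,-340,275,4.5)"
```

```text
t 19.05 at [546.  -34.6 284.4] jaw 4.46 down [-9.9e-03  8.0e-04 -1.0e+00] q7 -0.02 F [-0.9  0.2 -3.9] grip 23.6 | shift [  9.3 -29.6 304. ] roll -0.04
```

Request:
jog_arm --claw '[15,15,15,15,15]' --pt "0 -1 16" --pt "0 -3 32" --pt "0 -5 48" --pt "0 -7 64" --pt "0 -9 80" --roll '[0,0,0,0,0]'

```text
time: 19.55
position: [0.5431, -0.1165, 0.2844]
tool_rot: [1.148, 1.253, -1.158]
ft_force: [0.3, -0.1, -4.1]
grip_width: 0.273
```

Request:
jog_arm --claw '[15,15,15,15,15]' --pt "0 -1 16" --pt "0 -3 32" --pt "0 -5 48" --pt "0 -7 64" --pt "0 -9 80" --roll '[0,0,0,0,0]'

```text
time: 20.05
position: [0.5402, -0.1982, 0.2843]
tool_rot: [1.148, 1.253, -1.158]
ft_force: [0.6, -0.6, -3.4]
grip_width: 0.277
```

Request:
jog_arm --claw '[15,15,15,15,15]' --pt "0 -1 16" --pt "0 -3 32" --pt "0 -5 48" --pt "0 -7 64" --pt "0 -9 80" --roll '[0,0,0,0,0]'

```text
time: 20.55
position: [0.5374, -0.28, 0.2842]
tool_rot: [1.148, 1.253, -1.158]
ft_force: [-0.1, 0.1, -3.5]
grip_width: 0.269
```

```bash
python3 -c "
from h import *
go(540,-340,275,4.5)"
```

```text
t 20.55 at [ 537.4 -280.   284.2] jaw 4.45 down [-9.9e-03  9.0e-04 -1.0e+00] q7 0.36 F [-0.1  0.1 -3.5] grip 23.4 | shift [ 9.1 -2.  60. ] roll -0.05
```

Request:
jog_arm --claw '[15,15,15,15,15]' --pt "0 0 16" --pt "0 -1 31" --pt "0 -2 44" --pt "0 -2 53" --pt "0 -2 59" --roll '[0,0,0,0,0]'

```text
time: 21.05
position: [0.54, -0.3399, 0.2839]
tool_rot: [1.149, 1.253, -1.158]
ft_force: [0.3, -0.0, -4.5]
grip_width: 0.275
```

Request:
jog_arm --claw '[15,15,15,15,15]' --pt "5 0 0" --pt "15 0 0" --pt "28 0 0" --pt "42 0 0" --pt "55 0 0" --roll '[0,0,0,0,0]'

```text
time: 21.55
position: [0.539, -0.3392, 0.2271]
tool_rot: [1.148, 1.255, -1.159]
ft_force: [1.1, -0.1, -4.2]
grip_width: 0.271
```

Run:
```python
from m import *
go(540,-340,97,4.5)
im,d,P=snap('scene');c=im[100:260,130:310][:,:,::-1];cv2.imwrite('pics/s9.png',cv2.resize(c,None,fx=3.5,fy=3.5,interpolation=cv2.INTER_CUBIC))
```

```text
t 21.55 at [ 539.  -339.2  227.1] jaw 4.46 down [-0.0113  0.002  -0.9999] q7 0.41 F [ 1.1 -0.1 -4.2] grip 23.6 | shift [130.1   2.4   1.2] roll -0.04
```

View pics/s9.png

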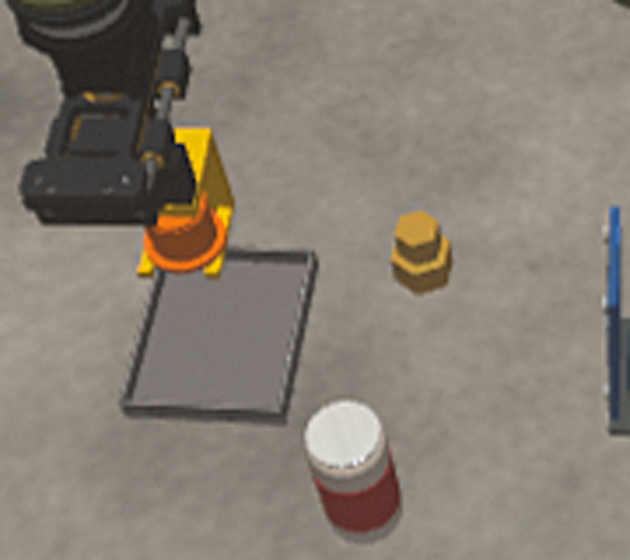

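The crop shows the cap (186,235) sitting on the fork, held above the tray (parallax), coupling and can as before.

Request:
jog_arm --claw '[15,15,15,15,15]' --pt "8 1 1" --pt "20 2 1" --pt "34 2 1" --pt "48 2 1" --pt "60 2 1" --roll '[0,0,0,0,0]'

```text
time: 22.1
position: [0.5387, -0.3394, 0.163]
tool_rot: [1.148, 1.26, -1.16]
ft_force: [-0.6, -0.3, -4.1]
grip_width: 0.271
```

Request:
jog_arm --claw '[15,15,15,15,15]' --pt "10 0 0" --pt "22 0 0" --pt "34 0 0" --pt "44 0 0" --pt "50 0 0" --roll '[0,0,0,0,0]'

```text
time: 22.6
position: [0.5376, -0.339, 0.1118]
tool_rot: [1.148, 1.261, -1.16]
ft_force: [-0.4, -0.5, -4.6]
grip_width: 0.271
```

```bash
python3 -c "
from h import *
go(540,-340,98.5,4.5)"
```

```text
t 22.6 at [ 537.6 -339.   111.8] jaw 4.46 down [-0.016   0.0052 -0.9999] q7 0.36 F [-0.4 -0.5 -4.6] grip 23.6 | shift [13.2  2.6  1.3] roll -0.04
```

Request:
jog_arm --claw '[15,15,15,15,15]' --pt "3 2 0" --pt "6 2 0" --pt "9 2 0" --pt "11 2 0" --pt "13 2 0" --roll '[0,0,0,0,0]'

```text
time: 23.1
position: [0.5395, -0.3388, 0.0988]
tool_rot: [1.148, 1.26, -1.16]
ft_force: [-0.7, -0.3, -3.4]
grip_width: 0.273
```

Request:
jog_arm --claw '[15,15,15]' --pt "0.6 0 0" --pt "1.2 0 0" --pt "1.2 0 0" --roll '[0,0,0]'

```text
time: 23.4
position: [0.5395, -0.3389, 0.0977]
tool_rot: [1.148, 1.26, -1.16]
ft_force: [0.8, -0.1, -3.3]
grip_width: 0.273
```

```bash
python3 -c "
from h import *
go(540,-340,97,4.5)"
```

```text
t 23.4 at [ 539.5 -338.9   97.7] jaw 4.46 down [-0.0156  0.0048 -0.9999] q7 0.35 F [ 0.8 -0.1 -3.3] grip 23.7 | shift [0.7 0.4 1.2] roll -0.04
```

Request:
jog_arm --claw '[15,15,15]' --pt "0.5 0 0" --pt "1 0 0" --pt "1 0 0" --roll '[0,0,0]'

```text
time: 23.7
position: [0.5396, -0.3389, 0.0976]
tool_rot: [1.148, 1.26, -1.16]
ft_force: [-1.6, 1.1, 2.2]
grip_width: 0.272
```

```bash
python3 -c "
from h import *
go(540,-340,97,4.5)"
```

```text
t 23.7 at [ 539.6 -338.9   97.6] jaw 4.46 down [-0.0153  0.0042 -0.9999] q7 0.35 F [-1.6  1.1  2.2] grip 23.6 | shift [0.6 0.3 1.1] roll -0.04
```

Request:
jog_arm --claw '[28,36,46,56,64]' --pt "0 0 0" --pt "0 0 0" --pt "0 0 0" --pt "0 0 0" --pt "0 0 0" --roll '[0,0,0,0,0]'

```text
time: 24.2
position: [0.5398, -0.3389, 0.0976]
tool_rot: [1.148, 1.259, -1.16]
ft_force: [0.0, 0.2, 0.3]
grip_width: 0.598
```

```bash
python3 -c "
from h import *
go(540,-340,240,4.5)"
```

```text
t 24.2 at [ 539.8 -338.9   97.6] jaw 4.46 down [-0.015   0.0042 -0.9999] q7 0.35 F [0.  0.2 0.3] grip 52.0 | shift [-142.4   -2.     0.3] roll -0.04
```

Request:
jog_arm --claw '[64,64,64,64,64]' --pt "-6 0 0" --pt "-20 0 0" --pt "-45 0 0" --pt "-80 0 0" --pt "-120 0 0" --roll '[0,0,0,0,0]'

```text
time: 24.7
position: [0.5412, -0.3391, 0.2192]
tool_rot: [1.148, 1.26, -1.16]
ft_force: [1.5, -0.5, -0.2]
grip_width: 0.735
```

Request:
jog_arm --claw '[64,64,64,64,64]' --pt "-40 0 -20" --pt "-60 0 -50" --pt "-60 0 -90" --pt "-60 0 -120" --pt "-60 0 -120" --roll '[0,0,0,0,0]'

```text
time: 25.2
position: [0.534, -0.2134, 0.2826]
tool_rot: [1.142, 1.262, -1.152]
ft_force: [0.8, 0.1, -0.4]
grip_width: 0.739
```

```bash
python3 - <<'E'
from m import *
go(540,-340,240,4.5)
im,d,P=snap('side');cv2.imwrite('pics/side9.png',im[:,:,::-1])
im,d,P=snap('scene');cv2.imwrite('pics/s10.png',im[:,:,::-1])
P,d,H,S,V=take('w6');x,y,z=P[...,0],P[...,1],P[...,2];st=(d>0)&(abs(x-.516)<.085)&(abs(y+.342)<.07)
yel=(H>18)&(H<32)&(S>150)
top(P,st&~yel&(V<80)&(z>.128)&(z<.142),"handle");top(P,st&yel&(z>.084)&(z<.096),"arm");top(P,st&(H>3)&(H<15)&(S>170),"cap")
E
python3 -c "
import cv2;a=cv2.imread('pics/s10.png')[100:300,120:500];b=cv2.imread('pics/side9.png')[90:330,200:520]
cv2.imwrite('pics/fin.png',cv2.vconcat([cv2.resize(a,(600,316)),cv2.resize(b,(600,284))[:284]]))"
```

```text
t 25.2 at [ 534.  -213.4  282.6] jaw 4.96 down [-0.013   0.004  -0.9999] q7 0.29 F [ 0.8  0.1 -0.4] grip 64.3 | shift [ 42.   -4.4 126.9] roll 0.46
handle 377 [ 539.2 -338.6] [21.9 59. ] 4.1 z 134.1
arm 1136 [ 512.8 -328.9] [72.  35.8] 4.62 z 89.4
cap 634 [ 517.9 -324.7] [57.1 30.4] 4.72 z 25.3
```

View pics/fin.png

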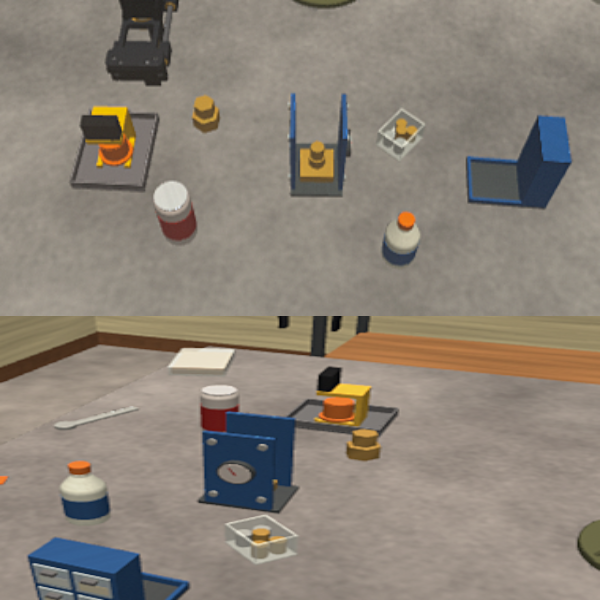

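The puller stands upright in the tray (105,135 in the scene half; 345,400 in the side half) with the cap on its fork. The port is bare and the bystanders are in place.

```bash
python3 -c "
from h import *
print(order.close_job())"
```

```text
the job is handed in; nothing more can be done
None
```

The job is done and handed in. The puller is standing upright in the tray with the orange cap sitting on its fork. It took about 25 s of the 72 s allowed.

- **What I did:** I lifted the puller off its ledge by the 60 mm way, set it in the tray and took it again by the 24 mm way. I then slid the fork under the cap and pulled straight up. The strongest pull I read at the end of a move was about 11 N above the puller's weight, and the cap came free. I carried puller and cap to the tray, let go and moved the gripper clear.
- **Last checks:** The handle top measured 134 mm and the arm top 89 mm, which is right for a puller standing level. In the last pictures the cap is on the fork, the port is bare, and the can, glue bottle, bin and coupling look where they were. I judged that by eye and did not measure them again.
- **Doubts:**
  - The scene and side cameras disagreed by about 4 mm, so I relied on the wrist camera.
  - The tool tilted by about 1° during the work and could not be corrected, but it caused no trouble.
  - The final wrist measurement of the cap centre (x 518 mm, about 522 expected) came from a partly hidden view, so it is rough.

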